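# Wedge a glued pine panel tight in the clamping jig

## Robot

A 6-joint arm with a two-finger parallel gripper is mounted at the origin on the work surface. World frame = base frame: x ahead of the robot, y to its left, z up, the work surface at z = 0. Lengths are in mm, angles in rad, forces in N, time in s.
With the tool pointing down it reaches from about 275 to 1000 mm from the base axis. Payload 8.4 kg.
Tool frame: the origin (TCP) lies between the finger pads; the fingertips stand 8 mm ahead of it and the grasp point (between the pads) lies 11 mm behind it (bot.tips_ahead is the distance from the TCP to the fingertips, in mm); z points along the fingers, y is the line along which they close (so a half turn about z gives the same grasp; the last joint's range is limited). The gripper opens to 85 mm and grips with 20 to 120 N. Pads are 22 mm wide; open, the fingers measure 114 mm over their backs; the gripper's body (76 mm by 85 mm) begins 54 mm behind the grasp point. The pads swing forward as they close: fully open they stand 13 mm farther back than shut.
Start: joints at [1.112, 0.353, 1.633, -0, 1.155, -0.002], TCP at [275.673, 560.921, 239.281] pointing down, gripper open.
Joint ranges: [-2.63, 2.63], [-0.92, 2.1], [0.06, 2.66], [-1.3, 4.44], [0, 2.69], [-3.02, 3.02]. Speed limits (rad/s): [2.22, 2.22, 2.79, 3.14, 3.14, 3.14].

## Interface

Orientations are given as a 3x3 rotation matrix whose columns are the frame's x, y, z axes.
In Python, from station import bot gives the robot as it stands.
- The arm moves only by the shell command python3 -m jog 'ROWS' [FORCE]. ROWS is a JSON list of rows, 1 to 12 of them, each written [opening, [dx, dy, dz], turn]: the finger opening in mm, then dx, dy, dz in units of 25 mm, then a turn about the tool's z in units of 0.2 rad; each row is the pose to reach, as a shift and turn from the pose commanded when the command began, along the tool's axes at that moment; what a row does not reach only later rows make up. A row lasts 1/10 s, in which the tool goes at most 50 mm and 0.15 rad, less where a joint would pass 70% of its speed; a pose out of reach is approached as far as the arm can. The fingers move at their own pace and stop on an object; FORCE is the grip in N (left out, the last holds). Time passes only in rows, so rows that do not move let the fingers close. It prints the time, the measured TCP pose, the force, the opening and the grip force at its end. Input that does not fit is refused with a message, and nothing moves.
- bot.read_state(): the state, without advancing time (a new reading comes with each control period).
- bot.camera(name): name is "side" or "top"; returns a dict with "img" (480x640x3 uint8, red, green, blue), "range_z" (480x640 float32, mm along the optical axis (not along the pixel's ray), 0 where there is no reading), "fx", "fy", "cx", "cy" (pixels), "R" (3x3) and "t" (3): a world point X has camera coordinates R X + t. Camera axes: x right, y down, z forward; pixel columns grow to the right and rows downward; lengths in mm; the calibration is good to about 2 mm. A picture is of the moment at which its call begins.
- bot.hand_in(): hands the job in; it is judged then, once.
The state is a dict: "t": time; "joint_positions": joint angles; "joint_velocities": joint speeds; "tau": joint torques, N m; "tcp_pos": TCP position; "eef_rot": TCP orientation; "contact_force": force on the tool from outside, world axes, zero at the start; "ft_torque": the same for the moment, N m; "finger_gap": finger opening in mm; "grip_force": force on a finger pad.
Only numpy, scipy, OpenCV 4.12 (cv2) and the standard library are available. Lean on these libraries where they do the work, as an engineer would, in place of code of your own. Each camera call takes 0.05 s, during which the arm holds its last target. There are 200 camera calls.

## Task

The freshly glued pine panel has to be clamped in the wooden jig: slide it away from you along the jig until it is fully home against the end stop. Then take the hardwood wedge and push it, thin end first, lying on the panel, in under the clamp bar about mid-width, until it jams tight at a firm hand push of about 20 N; do not drive it beyond that, as too much force crushes the panel. Let go, leave the panel home and the wedge jammed, and leave the other things on the bench where they are.

Things in the scene. Friction and masses are not known exactly. Their poses are not given: they have to be found in the camera images.
- jig: Wooden clamping jig fixed to the bench: base 300 x 150 x 12 mm. Origin: centre of its underside; x runs along the jig, away from the robot, to the end stop; z up. Two fences, 12 mm high on the base, inner faces at y = -54 and 54 mm, guide the panel. A wooden clamp bar lies across it over the panel. jig x, y below are in this frame.
- jig_stop (a point): Middle of the foot of the end stop's face, at jig x = 120 mm, 12 mm above the bench. The stop is a strip across the jig's far end, its top 26 mm above the bench.
- jig_bar_edge (a point): At jig x = 50, y = 0, 32 mm above the bench: on the panel's top face, straight below the clamp bar's near lower edge. The bar (jig x 50 to 90 mm, 150 mm wide, 20 mm thick) is rigidly held by nuts on two upright rods at y = -64 and 64 mm, their tops 90 mm above the bench. Its underside is 14 to 22 mm above the panel's top: different each time and not measured.
- panel: Loose pine panel of three glued slats, 180 (x) x 100 (y) x 20 (z) mm, about 0.22 kg, on the jig base between the fences (4 mm play each side), reaching under the clamp bar; its top face is 32 mm above the bench. Origin: centre of its underside, x towards the stop. It starts 25 to 55 mm short of the stop, slides with 1 to 2 N, and counts as home within 3 mm.
- panel_front (a point): Centre of the panel's near end face (the face to push on), 10 mm above the jig base.
- panel_back (a point): Middle of the lower edge of the panel's far end face, which has to meet the end stop; at jig x = 120 mm when home.
- wedge: Loose hardwood wedge, 130 long (x), 40 wide (y) mm, 0.09 kg, on its flat underside; the top slopes straight from 32 mm thick at the butt (-x) to 8 mm at the tip (+x). Origin: centre of its underside. Lies on the bench left or right of the jig. Grip it across the 40 mm width near the butt.
- wedge_tip (a point): Middle of the wedge's lower edge at its thin end, 65 mm ahead of the origin. Slid along the panel, the wedge first meets the bar's edge when the tip is 32 to 76 mm past jig_bar_edge; from there the push needed rises steeply, by some 10 to 30 N per mm (so push slowly), and it stays put when released (self-locking).
- wedge_butt (a point): Centre of the wedge's thick end face, 65 mm behind the origin, 16 mm up. Tight means that the wedge is left pressing on the panel with over 4 N after release: it keeps about 0.25 to 0.45 of the push, so a push of about 20 N (17 to 28 N) does it. While pushed it presses with up to 0.9 of the push; over 35 N on the panel crushes it.
- offcut: Loose plain strip of the same wood, 130 x 40 x 24 mm, not tapered; not to be used. Origin: centre of underside.
- shim: Loose small thin wedge, 75 x 30 mm, 4 to 10 mm thick, too thin for the gap; not to be used. Origin: centre of underside.
- gluebottle: White glue bottle, 60 mm across, 170 mm high, standing. Origin: centre of underside. Stays where it is.
- hammer: Hammer, 260 mm long, lying along x near the right edge of the bench, outside the work area. Stays where it is.

How it is judged (in metres and radians):
On the way, in this order (a step that is already met when the one before it is completed fails the run):
1. the panel is fully home against the end stop (within 3 mm), before the wedge goes under the bar (x of panel_back in the frame of jig above 0.117 m and horizontal distance between wedge_tip and jig_bar_edge above 0.02 m), for 0.2 s.
2. the wedge lies flat on the panel, thin end first, its tip in under the clamp bar by 15 mm or more (x of wedge_tip in the frame of jig between 0.065 and 0.145 m and y of wedge_tip in the frame of jig between -0.035 and 0.035 m and angle between the x axis of wedge and the x axis of jig, either way round below 0.2 rad and angle between wedge's own z axis and vertical below 0.09 rad and z of wedge_tip in the frame of panel_back between 0.015 and 0.026 m), for 0.1 s.
At the end, for the whole second after the job is handed in: The panel's far end is within 3 mm of the end stop; the wedge lies flat on the panel with its tip 15 to 95 mm beyond the clamp bar's near edge, within 35 mm of the jig's mid-line and 0.2 rad of its direction, at rest, released, and jammed so that it presses on the panel with more than 4 N (all of step 2 and x of panel_back in the frame of jig above 0.117 m and contact force between wedge and panel above 4 N and linear speed of wedge below 0.01 m/s and contact force between the fingers and anything else below 0.5 N); the robot touches nothing.
It fails at once if the wedge, in under the bar, is driven so hard that it presses on the panel with more than 35 N (contact force between wedge and panel above 35 N and x of wedge_tip in the frame of jig above 0.065 m).
It fails at once if one of the other things on the bench is shifted by more than 30 mm (distance of any of offcut, shim, gluebottle, hammer from where it was at the start of the episode above 0.03 m).
It also fails if it takes over 67 s, if anything falls off the work surface, if the arm or the gripper's body presses on something with over 40 N, if the wrist force passes 120 N, or if a joint passes its speed limit or range.

## Working session

There is one attempt and no reset: what is moved stays moved. The work goes in short steps, Python scripts to look and compute and a shell command to move; the robot and the scene stay as the last step left them, time stands still between calls to the robot, and variables do not carry over. Pictures are saved under pics/ and viewed, at most 10 in all, crops included, and the job is handed in when it is done.

```bash
mkdir -p pics; ls; python3 - <<'E'
from station import bot
import cv2,numpy as np
s=bot.read_state();print(s['tcp_pos'],s['eef_rot'],s['contact_force'],s['finger_gap'],s['t'])
for n in('top','side'):
    c=bot.camera(n);cv2.imwrite(f'pics/{n}0.png',c['img'][:,:,::-1]);np.savez(f'{n}0.npz',**c);print(n,c['fx'],c['cx'],c['R'],c['t'])
E
```

```text
pics
[275.47071951 560.49036201 238.56654964] [[-8.97445108e-01  4.41125697e-01 -6.31064095e-04]
 [ 4.41126147e-01  8.97444277e-01 -1.22110130e-03]
 [ 2.76857001e-05 -1.37425026e-03 -9.99999055e-01]] [ 0.28692919 -1.22015655 -0.30896714] 85.05523788797494 0.0
top 493.99307114051817 328.54404488933557 [[-0.0235984  -0.99969568 -0.00718808]
 [-0.98919654  0.02438993 -0.14455217]
 [ 0.1446835   0.00369923 -0.98947107]] [ -57.99024257  578.53784329 1454.42279211]
side 510.6676313469339 317.99120014575067 [[ 0.91752651 -0.39766718  0.00243173]
 [-0.21865803 -0.50959234 -0.83216844]
 [ 0.33216527  0.76300489 -0.5545176 ]] [-554.16058218  128.81077813 1207.45595057]
```

View pics/top0.png

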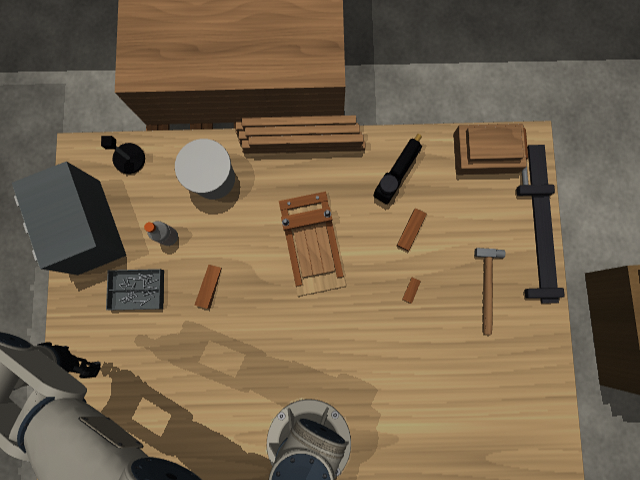

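View pics/side0.png

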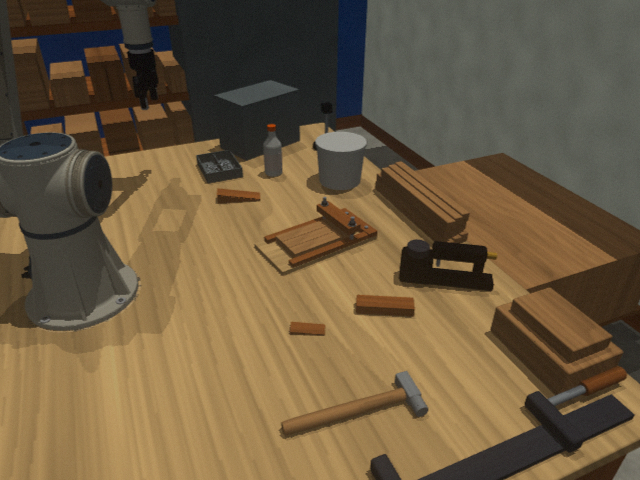

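The top view shows the jig at about (315,245), two long strips at (208,287) and (411,230), and the shim at (411,290). In the side view the strips are at (240,195) and (385,305). I'll use the range data to tell the wedge from the offcut and to fit the jig.

```bash
cat > h.py <<'E'
import numpy as np,cv2
def cloud(c):
    v,u=np.mgrid[0:480,0:640];z=c['range_z'].astype(float)
    P=np.stack([(u-c['cx'])/c['fx']*z,(v-c['cy'])/c['fy']*z,z],-1)
    return (P-c['t'])@c['R']   # R^T(P-t)
def ray(c,u,v,h):
    d=c['R'].T@np.array([(u-c['cx'])/c['fx'],(v-c['cy'])/c['fy'],1]);o=-c['R'].T@c['t']
    return o+d*(h-o[2])/d[2]
def pix(c,X):
    p=c['R']@np.array(X,float)+c['t'];return p[0]/p[2]*c['fx']+c['cx'],p[1]/p[2]*c['fy']+c['cy']
E
python3 - <<'E'
from h import *
c=dict(np.load('top0.npz'));W=cloud(c)
hsv=cv2.cvtColor(c['img'],cv2.COLOR_RGB2HSV)
for u,v in((208,287),(411,230),(411,290),(320,260),(325,290),(200,320),(450,270)):print((u,v),hsv[v,u],W[v,u].round(1))
for n,(u0,v0,u1,v1) in dict(L=(185,255,235,320),R=(390,200,435,260),S=(395,270,430,310),J=(270,185,355,305)).items():
    m=np.zeros((480,640),bool);s=np.s_[v0:v1,u0:u1]
    m[s]=(hsv[s][...,0]<13)&(hsv[s][...,1]>110)
    m[s]|= (n!='J')&(W[s][...,2]>6)
    nn,l,st,_=cv2.connectedComponentsWithStats(m.astype(np.uint8));k=1+st[1:,4].argmax();m=l==k
    P=W[m];P=P[(P[:,2]>-5)&(P[:,2]<100)]
    r=cv2.minAreaRect(P[:,:2].astype(np.float32));mu=P.mean(0)
    A=np.c_[P[:,:2]-mu[:2],np.ones(len(P))];g=np.linalg.lstsq(A,P[:,2],rcond=None)[0]
    print(n,m.sum(),r,mu.round(1),'slope',g.round(3),np.percentile(P[:,2],[3,50,97]).round(1))
a=cv2.resize(c['img'][180:310,180:440],(780,390),interpolation=cv2.INTER_CUBIC)
cv2.imwrite('pics/top_crop.png',a[:,:,::-1])
E
```

```text
(208, 287) [ 12 167 127] [460.2 297.   22.7]
(411, 230) [ 12 169 127] [ 620.4 -326.7   22.6]
(411, 290) [ 12 167 119] [ 437.  -320.     9.4]
(320, 260) [ 15 124 152] [533.1 -44.9  33.9]
(325, 290) [ 17 111 106] [443.4 -57.7   9.1]
(200, 320) [ 18 107 172] [361.7 326.4  -1.6]
(450, 270) [ 17 107 159] [ 4.962e+02 -4.448e+02 -3.000e-01]
L 617 ((461.3575439453125, 302.09832763671875), (46.58399200439453, 134.3917999267578), 74.04385375976562) [460.4 298.9  19.1] slope [-0.15   0.114 19.054] [ 5.6 19.  33. ]
R 569 ((623.2911987304688, -327.6358947753906), (46.019195556640625, 131.85064697265625), 58.83382797241211) [ 621.6 -327.3   22.6] slope [-9.000e-03 -3.900e-02  2.263e+01] [11.8 23.1 29. ]
S 233 ((437.2596435546875, -320.6713562011719), (29.50875473022461, 74.62785339355469), 64.9172134399414) [ 436.2 -320.6    6.8] slope [-0.068  0.053  6.782] [-0.3  6.9 14.2]
J 1773 ((603.2256469726562, -16.149185180664062), (268.99310302734375, 148.12115478515625), 10.107829093933105) [634.2 -10.9  38.1] slope [6.0000e-02 8.0000e-03 3.8062e+01] [18.4 26.5 71.3]
```

View pics/top_crop.png

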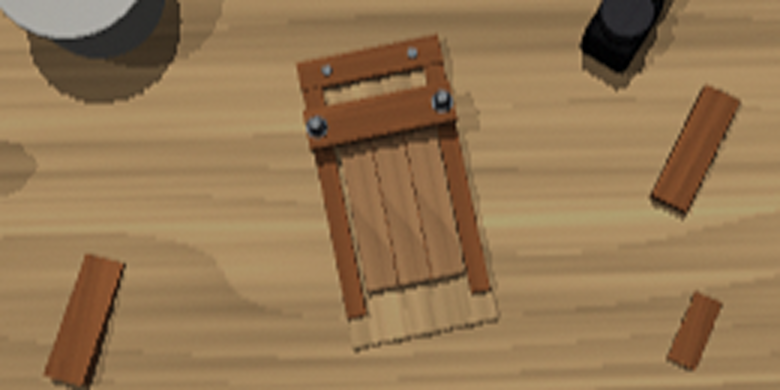

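The left strip at (208,287) is the wedge: its slope is about 0.185, with the tip towards +x and −y. The right strip is flat, so that is the offcut. Next I'll turn the corner pixels of jig, panel and wedge into poses.

```bash
python3 - <<'E'
from h import *
c=dict(np.load('top0.npz'));W=cloud(c)
f=lambda x,y,h:ray(c,180+(x+.5)/3-.5,180+(y+.5)/3-.5,h)
# jig correspondences (crop px, height, jig xy)
J=[((355,350),12,(-150,75)),((497,320),12,(-150,-75)),((297,64),26,None),((437,35),26,None),((316,124),90,(70,64)),((442,98),90,(70,-64)),((314,150),70,(50,75)),((456,122),70,(50,-75))]
P=[];Q=[]
for p,h,q in J:
    w=f(*p,h);print(p,w.round(1))
    if q: P.append(w[:2]);Q.append(q)
P=np.array(P);Q=np.array(Q,float);a,b=P-P.mean(0),Q-Q.mean(0)
th=np.arctan2((b[:,0]*a[:,1]-b[:,1]*a[:,0]).sum(),(a*b).sum())
R=np.array([[np.cos(th),-np.sin(th)],[np.sin(th),np.cos(th)]]);t=P.mean(0)-R@Q.mean(0)
print('jig',t,np.degrees(th),'res',(P-Q@R.T-t).round(1).tolist())
np.savez('jig.npz',R=R,t=t)
for p in((370,293),(466,273)):print('panel front',(f(*p,32)[:2]-t)@R)
for p in((297,64),(437,35)):print('stop far',(f(*p,26)[:2]-t)@R)
for p,h in(((87,254),8),((124,264),8),((45,375),32),((85,388),32)):print('wedge',f(*p,h).round(1))
# depth of bar top & side cam depth check
s=dict(np.load('side0.npz'))
for X in([*(R@[50,0]+t),32],[*(R@[-150,75]+t),12],[*(R@[-150,-75]+t),12],[460,299,20]):print('side px',np.round(pix(s,X),1))
E
```

```text
(355, 350) [425.9  24.9  12. ]
(497, 320) [ 452.9 -120.    12. ]
(297, 64) [721.3  79.6  26. ]
(437, 35) [748.5 -65.9  26. ]
(316, 124) [645.   54.8  90. ]
(442, 98) [667.9 -69.9  90. ]
(314, 150) [622.6  58.9  70. ]
(456, 122) [647.5 -83.1  70. ]
jig [586.80313996 -20.62213329] 10.34660735888818 res [[0.2, -1.3], [0.2, 1.3], [0.8, -0.2], [0.8, 1.2], [0.1, -3.3], [-2.0, 2.3]]
panel front [-98.16911434  46.59860075]
panel front [-98.05986898 -52.18908503]
stop far [150.36235413  74.47188965]
stop far [150.90395099 -73.54816615]
wedge [531.  299.4   8. ]
wedge [519.8 261.3   8. ]
wedge [407.6 334.2  32. ]
wedge [393.7 293.9  32. ]
side px [330.5 228. ]
side px [252.8 244. ]
side px [281.3 272.5]
side px [236.7 193.8]
```

```bash
cat > go.py <<'E'
import sys
from station import bot
from h import *
def rel(X,yaw):
    """tool-axis shift and turn to bring TCP to world X with tool x at yaw(deg), mod half turn"""
    s=bot.read_state();E=s['eef_rot'];d=E.T@(np.array(X)-s['tcp_pos'])
    a=np.arctan2(E[1,0],E[0,0]);w=(np.radians(yaw)-a+np.pi/2)%np.pi-np.pi/2
    print('t',round(s['t'],2),'shift',d.round(1),'turn',round(-w,3),'F',s['contact_force'].round(1),'jig tcp',jig(s['tcp_pos']).round(1),'tilt',E[:,2].round(4))
def jig(p):
    k=np.load('jig.npz');return np.r_[(np.array(p)[:2]-k['t'])@k['R'],p[2]]
def wj(x,y,z):
    k=np.load('jig.npz');return np.r_[k['R']@[x,y]+k['t'],z]
E
python3 -c "
from go import *
print(wj(-137,0,150));rel(wj(-137,0,150),190.35)"
```

```text
[452.03086059 -45.22767565 150.        ]
t 0.1 shift [-425.7 -465.6   89.2] turn -0.637 F [-0.6 -0.5  0.3] jig tcp [-201.9  627.6  238.6] tilt [-6.0e-04 -1.2e-03 -1.0e+00]
```

Units first: shifts go in units of 25 mm and turns go in units of 0.2 rad. So -466 mm is -18.64, -426 mm is -17.04, -0.637 rad is -3.185.

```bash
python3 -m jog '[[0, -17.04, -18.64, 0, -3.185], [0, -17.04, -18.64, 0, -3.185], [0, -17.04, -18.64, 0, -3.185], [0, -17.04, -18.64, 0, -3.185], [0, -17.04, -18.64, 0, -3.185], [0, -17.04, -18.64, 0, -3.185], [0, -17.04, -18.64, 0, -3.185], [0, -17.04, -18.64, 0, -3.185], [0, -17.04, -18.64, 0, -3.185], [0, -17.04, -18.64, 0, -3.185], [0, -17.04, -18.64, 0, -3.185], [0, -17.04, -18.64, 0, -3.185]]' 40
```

```text
refused: ROWS must be rows with the three-number parts in brackets of their own. Nothing was moved.
```

Refused on format, not on reach. It needs rows with the three-number parts in brackets of their own.

```bash
python3 -m jog '[[0, [-17.04, -18.64, 0], -3.185], [0, [-17.04, -18.64, 0], -3.185], [0, [-17.04, -18.64, 0], -3.185], [0, [-17.04, -18.64, 0], -3.185], [0, [-17.04, -18.64, 0], -3.185], [0, [-17.04, -18.64, 0], -3.185], [0, [-17.04, -18.64, 0], -3.185], [0, [-17.04, -18.64, 0], -3.185], [0, [-17.04, -18.64, 0], -3.185], [0, [-17.04, -18.64, 0], -3.185], [0, [-17.04, -18.64, 0], -3.185], [0, [-17.04, -18.64, 0], -3.185]]' 40; python3 -c "
from go import *
rel(wj(-137,0,26),190.35)"
```

```text
t: 1.3
tcp_pos: [442.8, -14.3, 239.3]
eef_rot: [[-0.984, -0.179, 0.0], [-0.179, 0.984, 0.0], [-0.0, 0.0, -1.0]]
contact_force: [0.8, 0.5, 0.9]
finger_gap: 0.1
grip_force: 0.0
t 1.3 shift [ -3.5 -32.1 213.3] turn -0.001 F [0.8 0.5 0.9] jig tcp [-140.5   32.1  239.3] tilt [ 2.e-04  1.e-04 -1.e+00]
```

Scaled: 213 mm is 8.52, 200 mm is 8.

```bash
python3 -m jog '[[0, [-0.12, -1.28, 1.8], 0], [0, [-0.12, -1.28, 3.6], 0], [0, [-0.12, -1.28, 5.4], 0], [0, [-0.12, -1.28, 7.2], 0], [0, [-0.12, -1.28, 8], 0], [0, [-0.12, -1.28, 8.52], 0], [0, [-0.12, -1.28, 8.52], 0], [0, [-0.12, -1.28, 8.52], 0]]'; python3 -c "
from go import *
rel(wj(-137,0,26),190.35)
c=bot.camera('side');cv2.imwrite('pics/s1.png',cv2.resize(c['img'][160:290,200:420],None,fx=3,fy=3)[:,:,::-1])"
```

```text
t: 2.1
tcp_pos: [451.5, -43.1, 26.4]
eef_rot: [[-0.984, -0.179, -0.001], [-0.179, 0.984, 0.0], [0.001, 0.0, -1.0]]
contact_force: [-0.0, 0.5, -0.1]
finger_gap: -0.3
grip_force: 0.0
t 2.1 shift [-0.2 -2.2  0.4] turn -0.0 F [-0.   0.5 -0.1] jig tcp [-137.2    2.2   26.4] tilt [-6.e-04  0.e+00 -1.e+00]
```

View pics/s1.png

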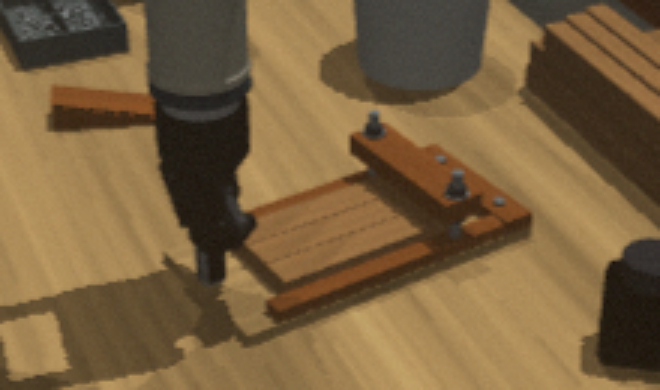

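The closed fingers are down on the jig base, centred in front of the panel's near face (crop about (210,275)). Pushing now, along tool −x.

Scaled: -61 mm is -2.44, -42 mm is -1.68.

```bash
python3 -m jog '[[0, [-0.48, -0.08, 0], 0], [0, [-0.8, -0.08, 0], 0], [0, [-1, -0.08, 0], 0], [0, [-1.2, -0.08, 0], 0], [0, [-1.44, -0.08, 0], 0], [0, [-1.68, -0.08, 0], 0], [0, [-1.92, -0.08, 0], 0], [0, [-2.16, -0.08, 0], 0], [0, [-2.28, -0.08, 0], 0], [0, [-2.36, -0.08, 0], 0], [0, [-2.44, -0.08, 0], 0]]' ; python3 -m jog '[[0, [-0.04, 0, 0], 0], [0, [-0.08, 0, 0], 0]]'; python3 -m jog '[[0, [-0.04, 0, 0], 0], [0, [-0.08, 0, 0], 0]]'
```

```text
t: 3.25
tcp_pos: [511.6, -34.1, 26.2]
eef_rot: [[-0.984, -0.179, -0.001], [-0.179, 0.984, -0.0], [0.001, 0.0, -1.0]]
contact_force: [-2.9, -0.1, 1.6]
finger_gap: -0.2
grip_force: 1.4
t: 3.45
tcp_pos: [514.1, -33.8, 26.3]
eef_rot: [[-0.984, -0.179, 0.0], [-0.179, 0.984, -0.0], [-0.0, -0.0, -1.0]]
contact_force: [-1.1, -0.6, -0.4]
finger_gap: 0.3
grip_force: 0.4
t: 3.65
tcp_pos: [515.9, -33.5, 26.3]
eef_rot: [[-0.984, -0.179, 0.0], [-0.179, 0.984, 0.0], [-0.0, -0.0, -1.0]]
contact_force: [-0.9, 0.1, 0.4]
finger_gap: -0.3
grip_force: 0.4
```

```bash
for i in 1 2 3; do python3 -m jog '[[0, [-0.04, 0, 0], 0], [0, [-0.08, 0, 0], 0], [0, [-0.08, 0, 0], 0]]' | egrep 'tcp|contact'; done; python3 -c "
from go import *
rel([0,0,0],190.35)"
```

```text
tcp_pos: [518.1, -33.1, 26.3]
contact_force: [-0.8, 0.4, -0.2]
tcp_pos: [519.9, -32.7, 26.3]
contact_force: [-1.2, -0.4, 0.4]
tcp_pos: [520.3, -32.5, 26.1]
contact_force: [-6.5, -2.3, 5.2]
t 4.55 shift [505.9 125.3  27.6] turn -0.0 F [-6.5 -2.3  5.2] jig tcp [-67.6   0.2  26.1] tilt [-3.e-03 -2.e-04 -1.e+00]
```

Scaled: -1.5 mm is -0.06.

```bash
python3 -m jog '[[0, [-0.06, 0, 0], 0], [0, [-0.06, 0, 0], 0], [0, [-0.06, 0, 0], 0]]' | egrep 'tcp|contact';  python3 -m jog '[[0, [0.4, 0, 0], 0], [0, [1.2, 0, 0], 0], [0, [2, 0, -1.2], 0], [0, [2, 0, -3.2], 0], [0, [2, 0, -5.2], 0], [0, [2, 0, -6.8], 0]]' | egrep 'tcp|contact'; python3 - <<'E'
from go import *
c=bot.camera('side')
cv2.imwrite('pics/s2.png',cv2.resize(c['img'][160:290,200:420],None,fx=3,fy=3)[:,:,::-1])
b=np.array([400.6,314]);u=np.array([124.8,-33.6]);u/=np.hypot(*u);p=b+22*u
print(p,np.degrees(np.arctan2(u[1],u[0])))
rel([*p,120],np.degrees(np.arctan2(u[1],u[0]))+180)
E
```

```text
tcp_pos: [520.3, -32.4, 25.9]
contact_force: [-10.4, -4.6, 8.4]
tcp_pos: [474.7, -41.1, 199.2]
contact_force: [0.5, -0.0, 0.1]
[421.84354669 308.28058358] -15.068488159492212
t 5.5 shift [ -6.7 354.3  83.8] turn 0.443 F [2.5 0.2 4.7] jig tcp [-110.9   -0.9  204.8] tilt [ 1.120e-02 -8.000e-04 -9.999e-01]
```

View pics/s2.png

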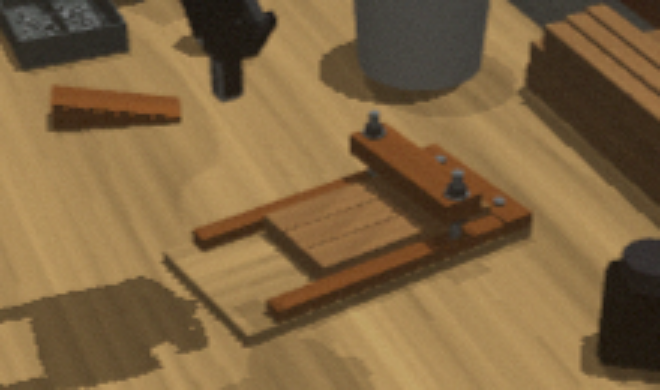

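The panel is well in under the bar. The wedge lies at crop (50–180,105) with its butt toward the robot. Moving over it now.

Scaled: -6 mm is -0.24, 354 mm is 14.16, 0.443 rad is 2.215.

```bash
python3 -m jog '[[85, [-0.24, 14.16, 2.4], 2.215], [85, [-0.24, 14.16, 2.4], 2.215], [85, [-0.24, 14.16, 2.4], 2.215], [85, [-0.24, 14.16, 2.4], 2.215], [85, [-0.24, 14.16, 2.4], 2.215], [85, [-0.24, 14.16, 2.4], 2.215], [85, [-0.24, 14.16, 2.4], 2.215], [85, [-0.24, 14.16, 2.4], 2.215], [85, [-0.24, 14.16, 2.4], 2.215], [85, [-0.24, 14.16, 2.4], 2.215], [85, [-0.24, 14.16, 2.4], 2.215]]'; python3 - <<'E'
from go import *
rel([421.8,308.3,22],-15.07+180)
c=bot.camera('side');cv2.imwrite('pics/s2b.png',cv2.resize(c['img'][100:230,160:320],None,fx=4,fy=4)[:,:,::-1])
E
```

```text
t: 6.6
tcp_pos: [416.5, 307.5, 136.3]
eef_rot: [[-0.966, 0.26, 0.0], [0.26, 0.966, -0.0], [-0.0, -0.0, -1.0]]
contact_force: [-1.1, -0.3, 0.2]
finger_gap: 85.1
grip_force: 0.0
t 6.6 shift [ -4.9   2.1 114.3] turn -0.0 F [-1.1 -0.3  0.2] jig tcp [-108.6  353.4  136.3] tilt [ 1.e-04 -1.e-04 -1.e+00]
```

Scaled: 40 mm is 1.6, -5 mm is -0.2.

```bash
python3 -m jog '[[85, [-0.2, 0.08, 1.6], 0], [85, [-0.2, 0.08, 3.2], 0], [85, [-0.2, 0.08, 4.4], 0], [85, [-0.2, 0.08, 4.8], 0], [85, [-0.2, 0.08, 5], 0], [85, [-0.2, 0.08, 5], 0], [85, [-0.2, 0.08, 5], 0]]' 40; python3 -m jog '[[20, [0, 0, 0], 0], [20, [0, 0, 0], 0], [20, [0, 0, 0], 0], [20, [0, 0, 0], 0], [20, [0, 0, 0], 0], [20, [0, 0, 0], 0], [20, [0, 0, 0], 0], [20, [0, 0, 0], 0]]' 60
```

```text
t: 7.35
tcp_pos: [422.8, 309.3, 12.6]
eef_rot: [[-0.966, 0.26, 0.002], [0.26, 0.966, 0.001], [-0.001, 0.002, -1.0]]
contact_force: [0.0, -0.6, -0.1]
finger_gap: 84.8
grip_force: 0.0
t: 8.15
tcp_pos: [422.2, 309.3, 12.1]
eef_rot: [[-0.966, 0.26, 0.001], [0.26, 0.966, 0.001], [-0.001, 0.001, -1.0]]
contact_force: [-2.0, -0.7, 9.0]
finger_gap: 38.7
grip_force: 60.7
```

Scaled: -10 mm is -0.4, -110 mm is -4.4.

```bash
python3 -m jog '[[20, [0, 0, -0.4], 0], [20, [0, 0, -1.6], 0], [20, [0, 0, -3.2], 0], [20, [0, 0, -4.4], 0], [20, [0, 0, -4.4], 0], [20, [0, 0, -4.4], 0], [20, [0, 0, -4.4], 0]]'; python3 - <<'E'
from go import *
c=bot.camera('side');np.savez('side3.npz',**c);a=cv2.resize(c['img'][100:230,160:320],None,fx=4,fy=4)
c=bot.camera('top');np.savez('top3.npz',**c);b=cv2.resize(c['img'][200:330,160:260],None,fx=1.5,fy=4)
cv2.imwrite('pics/s3.png',np.hstack([a,b])[:,:,::-1])
E
```

```text
t: 8.85
tcp_pos: [421.0, 308.4, 120.4]
eef_rot: [[-0.966, 0.26, -0.001], [0.26, 0.966, -0.001], [0.001, -0.001, -1.0]]
contact_force: [0.2, 0.3, -0.8]
finger_gap: 38.6
grip_force: 60.6
```

View pics/s3.png

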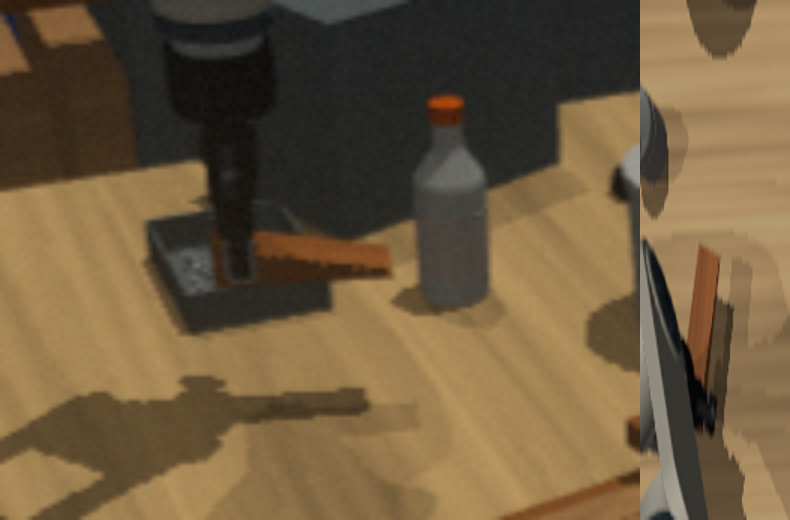

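The wedge is held near the butt and looks about level, with its tip corner at side crop (390,276), i.e. full-image (257.5,169). I'll check this against the predicted level pose and plan the move.

```bash
python3 - <<'E'
from go import *
c=dict(np.load('side3.npz'));u=np.array([.966,-.26]);r=np.array([-.26,-.966])
p=np.array([421,308.4]);zb=108.3
for n,d,e in(('tipR',108,20),('tipL',108,-20),('buttR',-22,20)):
    q=p+u*d+r*e;print(n,np.round((np.array(pix(c,[*q,zb]))-[160,100])*4,0))
c=dict(np.load('top3.npz'));W=cloud(c)
hsv=cv2.cvtColor(c['img'],cv2.COLOR_RGB2HSV)
m=(hsv[...,0]<13)&(hsv[...,1]>110)&(W[...,2]>90)&(W[...,2]<160);m[:,:150]=0;m[:,300:]=0
P=W[m];d=(P[:,:2]-p)@u;e=(P[:,:2]-p)@r
k=abs(e)<18;f=np.polyfit(d[k],P[k,2],1);print(m.sum(),'d range',d.min(),d.max(),'e',e.min(),e.max(),'slope',f,'top z at tip',np.polyval(f,108))
rel(wj(-70,0,160),190.35)
E
```

```text
tipR [389. 278.]
tipL [387. 255.]
buttR [212. 289.]
461 d range -19.11899889503525 170.8612654537872 e -156.81689314937023 28.317710924774495 slope [ -0.18724188 135.51665355] top z at tip 115.2945307829977
t 8.95 shift [-182.3 -304.7  -39.7] turn -0.443 F [ 0.2  0.3 -1.5] jig tcp [-104.   353.4  120. ] tilt [-0.002  -0.0014 -1.    ]
```

The wedge is level, with its tip 108 mm ahead of the TCP and its sole 12 mm below it. Carrying it to the jig.

```bash
python3 -m jog '[[20, [-2.4, -3.2, -1.4], 0], [20, [-6.68, -12.08, -1.6], -2.215], [20, [-6.68, -12.08, -1.6], -2.215], [20, [-6.68, -12.08, -1.6], -2.215], [20, [-6.68, -12.08, -1.6], -2.215], [20, [-6.68, -12.08, -1.6], -2.215], [20, [-6.68, -12.08, -1.6], -2.215], [20, [-6.68, -12.08, -1.6], -2.215], [20, [-6.68, -12.08, -1.6], -2.215], [20, [-6.68, -12.08, -1.6], -2.215], [20, [-6.68, -12.08, -1.6], -2.215]]' 80; python3 -c "
from go import *
rel(wj(-85,0,46),190.35)"
```

```text
t: 10.05
tcp_pos: [504.0, -25.1, 160.6]
eef_rot: [[-0.984, -0.18, -0.002], [-0.18, 0.984, 0.0], [0.001, 0.001, -1.0]]
contact_force: [0.3, 0.9, -0.6]
finger_gap: 38.7
grip_force: 85.7
t 10.05 shift [  2.5 -10.5 114.6] turn 0.0 F [ 0.3  0.9 -0.6] jig tcp [-82.3  10.5 160.6] tilt [-1.6e-03  3.0e-04 -1.0e+00]
```

Scaled: 114 mm is 4.56, 110 mm is 4.4.

```bash
python3 -m jog '[[20, [0.08, -0.4, 1.6], 0], [20, [0.08, -0.4, 3.2], 0], [20, [0.08, -0.4, 4], 0], [20, [0.08, -0.4, 4.4], 0], [20, [0.08, -0.4, 4.56], 0], [20, [0.08, -0.4, 4.56], 0], [20, [0.08, -0.4, 4.56], 0]]' | egrep 'tcp|cont'; for i in 1 2 3 4; do python3 -m jog '[[20, [0, 0, 0.028], 0], [20, [0, 0, 0.028], 0]]'| egrep 'tcp|cont'; done; python3 - <<'E'
from go import *
rel(wj(-85,0,44),190.35)
c=bot.camera('side');cv2.imwrite('pics/s4.png',cv2.resize(c['img'][160:290,220:400],None,fx=4,fy=4)[:,:,::-1])
E
```

```text
tcp_pos: [505.3, -36.1, 48.3]
contact_force: [-0.0, 0.3, -0.3]
tcp_pos: [505.0, -36.3, 47.3]
contact_force: [-0.3, -0.4, -0.9]
tcp_pos: [504.5, -36.4, 46.0]
contact_force: [0.5, 0.1, -0.9]
tcp_pos: [504.4, -36.3, 45.1]
contact_force: [-0.7, -0.2, -1.1]
tcp_pos: [504.4, -36.3, 44.4]
contact_force: [-0.6, -0.2, -1.0]
t 11.55 shift [1.1 0.6 0.4] turn -0.0 F [-0.6 -0.2 -1. ] jig tcp [-83.9  -0.6  44.4] tilt [-1.e-04 -0.e+00 -1.e+00]
```

View pics/s4.png

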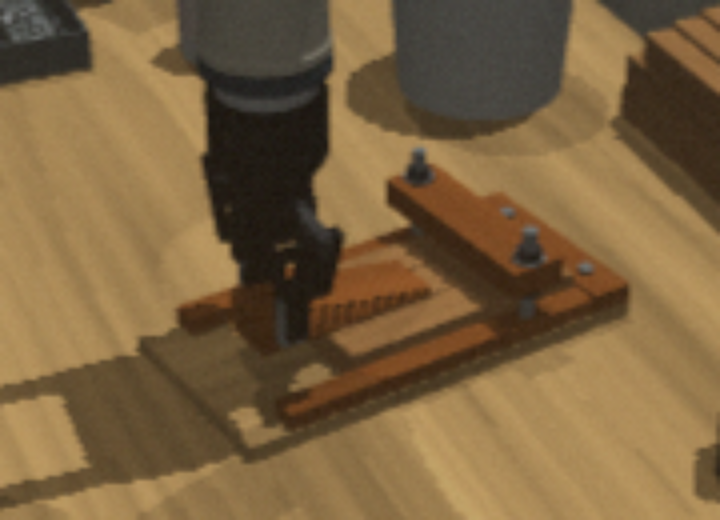

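The wedge sits mid-width just above the panel, its tip (430,292 in the crop) just short of the bar, aligned with the jig. I'll lower it to touch, then slide in.

```bash
for i in 1 2 3; do python3 -m jog '[[20, [0, 0, 0.02], 0], [20, [0, 0, 0.02], 0]]'| egrep 'tcp|cont'; done
```

```text
tcp_pos: [504.5, -36.3, 44.2]
contact_force: [-1.8, -0.6, 3.2]
tcp_pos: [504.4, -36.3, 44.1]
contact_force: [-3.8, -0.6, 10.4]
tcp_pos: [504.4, -36.3, 43.9]
contact_force: [-5.8, 0.2, 16.5]
```

Scaled: -1.1 mm is -0.044.

```bash
python3 -m jog '[[20, [0, 0, -0.044], 0], [20, [0, 0, -0.044], 0]]' | egrep 'tcp|cont'; python3 -m jog '[[20, [-0.24, 0, 0], 0], [20, [-0.48, 0, 0], 0], [20, [-0.72, 0, 0], 0], [20, [-0.96, 0, 0], 0], [20, [-1.2, 0, 0], 0], [20, [-1.44, 0, 0], 0], [20, [-1.68, 0, 0], 0], [20, [-1.84, 0, 0], 0], [20, [-1.92, 0, 0], 0], [20, [-1.92, 0, 0], 0]]' | egrep 'tcp|cont'; for i in 1 2 3 4; do python3 -m jog '[[20, [-0.04, 0, 0], 0], [20, [-0.08, 0, 0], 0]]' | egrep 'tcp|cont';done
```

```text
tcp_pos: [504.7, -36.3, 44.2]
contact_force: [0.2, -1.3, -0.1]
tcp_pos: [550.8, -27.7, 44.2]
contact_force: [-5.6, -1.0, 9.6]
tcp_pos: [551.7, -27.5, 44.2]
contact_force: [-8.0, -1.6, 12.9]
tcp_pos: [554.0, -27.1, 44.2]
contact_force: [-8.6, -2.0, 13.1]
tcp_pos: [555.9, -26.7, 44.2]
contact_force: [-8.9, -1.7, 13.1]
tcp_pos: [557.9, -26.4, 44.2]
contact_force: [-8.1, -1.3, 13.5]
```

Scaled: -0.8 mm is -0.032.

```bash
python3 -m jog '[[20, [0, 0, -0.032], 0], [20, [0, 0, -0.032], 0]]' | egrep 'tcp|cont'; for i in 1 2 3 4 5; do python3 -m jog '[[20, [-0.04, 0, 0], 0], [20, [-0.08, 0, 0], 0]]' | egrep 'tcp|cont';done
```

```text
tcp_pos: [559.8, -26.2, 44.7]
contact_force: [-0.3, -0.0, -0.5]
tcp_pos: [561.7, -25.9, 44.7]
contact_force: [0.8, -0.5, -1.4]
tcp_pos: [563.6, -25.5, 44.8]
contact_force: [-0.3, -0.2, -1.6]
tcp_pos: [565.6, -25.2, 44.9]
contact_force: [0.7, 0.5, -0.9]
tcp_pos: [567.5, -24.8, 44.9]
contact_force: [-1.1, -0.1, -1.8]
tcp_pos: [569.5, -24.4, 44.9]
contact_force: [-0.6, 0.3, -0.7]
```

```bash
python3 -m jog '[[20, [0, 0, 0.02], 0], [20, [0, 0, 0.02], 0]]' | egrep 'tcp|cont'; for i in 1 2 3 4 5 6; do python3 -m jog '[[20, [-0.032, 0, 0], 0], [20, [-0.06, 0, 0], 0]]' | egrep 'tcp|cont';done
```

```text
tcp_pos: [569.4, -24.5, 44.3]
contact_force: [0.2, -0.7, -0.2]
tcp_pos: [570.9, -24.2, 44.4]
contact_force: [0.8, 0.2, -1.5]
tcp_pos: [572.4, -23.9, 44.4]
contact_force: [0.3, -0.3, -0.7]
tcp_pos: [573.7, -23.7, 44.3]
contact_force: [-1.7, -0.2, 0.3]
tcp_pos: [574.2, -23.5, 44.2]
contact_force: [-7.5, -2.0, 4.1]
tcp_pos: [574.4, -23.5, 44.2]
contact_force: [-11.5, -4.2, 9.5]
tcp_pos: [574.5, -23.4, 44.2]
contact_force: [-16.8, -5.6, 13.7]
```

Scaled: -0.5 mm is -0.02.

```bash
python3 -m jog '[[20, [0, 0, -0.02], 0], [20, [0, 0, -0.02], 0]]' | egrep 'tcp|cont'; python3 -m jog '[[20, [0, 0, -0.02], 0], [20, [0, 0, -0.02], 0]]' | egrep 'tcp|cont'; python3 -c "
from go import *
rel(wj(0,0,44),190.35)"
```

```text
tcp_pos: [574.6, -23.3, 44.2]
contact_force: [-12.4, -3.8, 5.1]
tcp_pos: [574.7, -23.2, 44.3]
contact_force: [-11.5, -4.1, 1.2]
t 17.2 shift [-12.4   0.4   0.3] turn -0.0 F [-11.5  -4.1   1.2] jig tcp [-12.4  -0.4  44.3] tilt [-6.9e-03 -3.0e-04 -1.0e+00]
```

```bash
for i in 1 2; do python3 -m jog '[[20, [-0.024, 0, -0.016], 0], [20, [-0.048, 0, -0.032], 0], [20, [-0.048, 0, -0.032], 0]]' | egrep 'tcp|cont|grip';done
```

```text
tcp_pos: [574.7, -23.2, 44.5]
contact_force: [-12.9, -6.1, -1.2]
grip_force: 85.5
tcp_pos: [574.7, -23.2, 44.7]
contact_force: [-14.1, -7.5, -3.8]
grip_force: 85.2
```

```bash
for i in 1 2 ; do python3 -m jog '[[20, [-0.024, -0.008, 0], 0], [20, [-0.048, -0.012, 0], 0], [20, [-0.048, -0.012, 0], 0]]' | egrep 'tcp|cont|grip';done
```

```text
tcp_pos: [574.7, -23.2, 44.7]
contact_force: [-19.4, -6.5, 0.3]
grip_force: 85.7
tcp_pos: [574.7, -23.3, 44.6]
contact_force: [-23.0, -5.9, 4.1]
grip_force: 86.1
```

About 23.7 N along the jig now, with the wedge jammed. Releasing, then backing up.

Scaled: -80 mm is -3.2, 12 mm is 0.48.

```bash
python3 -m jog '[[60, [0, 0, 0], 0], [60, [0, 0, 0], 0], [60, [0, 0, 0], 0], [60, [0, 0, 0], 0], [60, [0, 0, 0], 0], [60, [0, 0, 0], 0]]' | egrep 'tcp|cont|gap'; python3 -m jog '[[60, [0.32, 0, -0.4], 0], [60, [0.48, 0, -1.6], 0], [60, [0.56, 0, -3.2], 0], [60, [0.8, 0, -4.8], 0], [60, [2.4, 0, -5.6], 0], [60, [4, 0, -5.6], 0], [60, [5.6, 0, -5.6], 0], [60, [5.6, 0, -5.6], 0]]' | egrep 'tcp|cont|gap'; python3 - <<'E'
from go import *
c=bot.camera('side');np.savez('side5.npz',**c);a=cv2.resize(c['img'][170:290,240:390],None,fx=4,fy=4)
c=bot.camera('top');np.savez('top5.npz',**c);b=cv2.resize(c['img'][190:310,270:355],None,fx=2.2,fy=4)
cv2.imwrite('pics/s5.png',np.hstack([a,b])[:,:,::-1])
E
```

```text
tcp_pos: [583.3, -22.5, 47.1]
contact_force: [-0.4, 0.6, -0.5]
finger_gap: 60.3
tcp_pos: [439.6, -47.9, 187.0]
contact_force: [-0.3, -0.3, 0.2]
finger_gap: 59.8
```

View pics/s5.png

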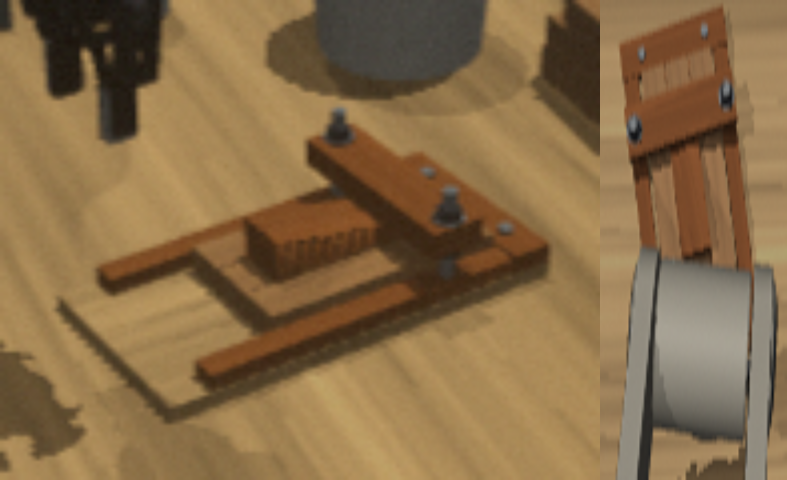

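The panel is home and the wedge lies mid-width under the bar; the gripper is clear. The wedge may have been slightly lifted in the grasp, so I'll confirm the jam with a measured push on the butt with closed fingers.

```bash
python3 -c "
from go import *
rel(wj(-65,0,50),190.35)"
```

```text
t 19.9 shift [-79.4   1.4 138. ] turn -0.001 F [1.1 0.  0.6] jig tcp [-144.6   -1.3  187.8] tilt [ 1.5e-03 -1.0e-04 -1.0e+00]
```

```bash
python3 -m jog '[[0, [-1.6, 0.04, 0], 0], [0, [-3.16, 0.04, 0], 0], [0, [-3.16, 0.04, 1.6], 0], [0, [-3.16, 0.04, 3.2], 0], [0, [-3.16, 0.04, 4.6], 0], [0, [-3.16, 0.04, 5.2], 0], [0, [-3.16, 0.04, 5.52], 0], [0, [-3.16, 0.04, 5.52], 0], [0, [-3.16, 0.04, 5.52], 0]]' | egrep 'tcp|cont|gap'; python3 -m jog '[[0, [-0.2, 0, 0], 0], [0, [-0.4, 0, 0], 0], [0, [-0.6, 0, 0], 0], [0, [-0.72, 0, 0], 0], [0, [-0.76, 0, 0], 0], [0, [-0.76, 0, 0], 0]]'  | egrep 'tcp|cont|gap'; for i in 1 2 ; do python3 -m jog '[[0, [-0.032, 0, 0], 0], [0, [-0.06, 0, 0], 0], [0, [-0.06, 0, 0], 0]]' | egrep 'tcp|cont';done
```

```text
tcp_pos: [523.9, -32.5, 49.7]
contact_force: [0.2, -0.6, 0.1]
finger_gap: 0.1
tcp_pos: [541.6, -29.1, 49.0]
contact_force: [-1.0, 0.9, -0.1]
finger_gap: -0.2
tcp_pos: [543.1, -28.9, 49.0]
contact_force: [0.8, 0.2, -0.2]
tcp_pos: [543.8, -28.7, 48.9]
contact_force: [-4.0, -1.1, 2.0]
```

```bash
for i in 1 2 3; do python3 -m jog '[[0, [-0.024, 0, -0.016], 0], [0, [-0.048, 0, -0.028], 0], [0, [-0.048, 0, -0.028], 0]]' | egrep 'tcp|cont';done
```

```text
tcp_pos: [543.8, -28.5, 48.9]
contact_force: [-6.4, -1.1, -0.8]
tcp_pos: [543.8, -28.3, 49.1]
contact_force: [-7.6, -3.1, -2.0]
tcp_pos: [543.8, -28.3, 49.4]
contact_force: [-10.0, -3.6, -3.8]
```

```bash
for i in 1 2 3; do python3 -m jog '[[0, [-0.024, 0, -0.008], 0], [0, [-0.048, 0, -0.016], 0], [0, [-0.048, 0, -0.016], 0]]' | egrep 'tcp|cont';done
```

```text
tcp_pos: [543.8, -28.1, 49.4]
contact_force: [-13.0, -4.5, -4.1]
tcp_pos: [543.8, -27.9, 49.4]
contact_force: [-15.4, -5.2, -3.9]
tcp_pos: [543.8, -27.7, 49.5]
contact_force: [-18.6, -6.0, -3.0]
```

```bash
python3 -m jog '[[0, [-0.02, 0, -0.008], 0], [0, [-0.036, 0, -0.016], 0], [0, [-0.036, 0, -0.016], 0]]' | egrep 'tcp|cont'; python3 -m jog '[[0, [0.2, 0, 0], 0], [0, [0.8, 0, 0], 0], [0, [1.8, 0, 0], 0], [0, [2.4, 0, -1.6], 0], [0, [3.2, 0, -3.6], 0], [0, [4, 0, -5.2], 0], [0, [4, 0, -5.2], 0], [0, [4, 0, -5.2], 0]]' | egrep 'tcp|cont'; python3 - <<'E'
from go import *
c=bot.camera('side');o=dict(np.load('side5.npz'))
cv2.imwrite('pics/s6.png',cv2.resize(c['img'][170:290,240:390],None,fx=4,fy=4)[:,:,::-1])
d=np.abs(c['img'].astype(int)-o['img']).sum(2)
print('change near wedge',np.median(d[215:250,300:340]),'t',bot.read_state()['t'])
E
```

```text
tcp_pos: [543.8, -27.6, 49.6]
contact_force: [-20.0, -7.2, -3.7]
tcp_pos: [455.2, -45.2, 184.0]
contact_force: [0.3, 1.1, -0.8]
change near wedge 7.0 t 24.95
```

View pics/s6.png

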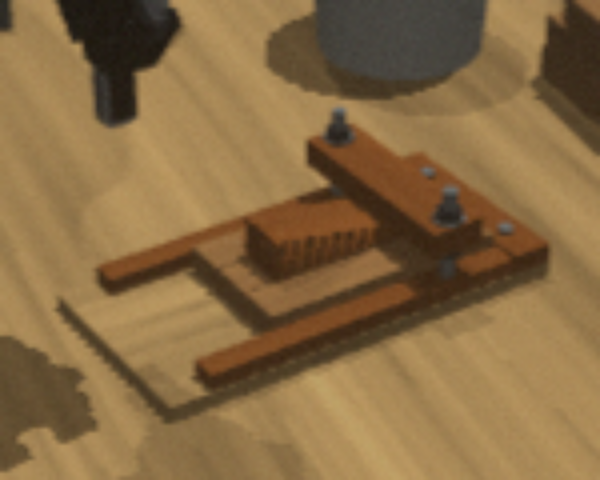

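The wedge did not move under the 21 N check push, the panel is home, and the gripper is clear. Handing in.

```bash
python3 -c "
from station import bot
print(bot.hand_in())"
```

```text
the job is handed in; nothing more can be done
None
```

The job is handed in (no verdict came back): panel pushed home against the stop, wedge jammed under the bar at about 24 N and unmoved by a 21 N check push, gripper clear, nothing else on the bench touched.

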